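Clamp two spray cans in the bench shaker and hold its air throttle at half

TASK

Two spray cans lie in the bench can shaker, under its clamp bar: turn the three T-handled clamp bolts clockwise, one after another, each to its end stop. Only then press the spring-loaded throttle lever of the hold-to-run air valve half-way down, to where the lever stands level, and never let it go on down to full throttle. Finish while still holding the lever there, and leave the other things on the bench where they are.

Things in the scene. Friction and masses are not known exactly. Their poses are not given: they have to be found in the camera images.
- shaker: Bench can shaker, fixed, 240 x 270 mm: motor housing, carriage, two spray cans lying along its x axis, and across them a flat steel clamp bar along its y axis (46 x 262 mm, upper face 192 mm over the bench). Origin: centre of its underside; z up, yaw within 0.3 rad. Three bolts stand in line on the clamp bar at y = +105, 0, -105 mm, x = 0; nothing else rises above the bar.
- bolt_a_grip (a point): Bolt at y = +105 mm: middle of its black T-bar handle, on the vertical turning axis, 221 mm over the bench. T-bar 13 mm thick, 52 mm long, 24 mm high, its underside 17 mm above the clamp bar, on a boss 29 mm across. At joint value q the T-bar's length lies along the shaker's y axis turned (1.4 - q) rad anticlockwise seen from above; the point's own axes turn with it but are not its length.
- bolt_b_grip (a point): The same for the bolt at y = 0 (middle of the clamp bar).
- bolt_c_grip (a point): The same for the bolt at y = -105 mm.
- bolt_a (a joint): Turn of bolt a, rad: grows clockwise seen from above; starts between 0 and 0.4; 1.4 = hard end stop, where the T-bar lies along the clamp bar. It stays where it is left; turning it takes about 0.1 N m.
- bolt_b (a joint): The same for bolt b.
- bolt_c (a joint): The same for bolt c.
- air_valve: Hold-to-run air valve, fixed, on the other side from the shaker: aluminium block on a foot plate, its lever pointing along the valve's -x, towards the robot. Origin: on the bench, straight below the middle of the lever's pad when level; z up, yaw within 0.4 rad. Lever pivot (axis along y) at x = +105 mm, 90 mm up; block and pipe lie at x = +68 to +181 mm and rise to 102 mm.
- pad (a point): Centre of the upper face of the lever's black rubber pad (46 mm along the lever, 36 mm wide), 105 mm from the pivot, 6 mm above the lever's middle line. Released it is 131 mm over the bench and slopes down towards the pivot at 0.35 rad; with the lever level it is 96 mm over the bench and flat; at full throttle 60 mm.
- throttle (a joint): Throttle lever, rad: 0 = released (sprung up 0.35 rad above level), 0.35 = level = half throttle, 0.70 = full throttle (bottom stop); grows as it is pressed down. The spring returns it; at the pad it pushes up with about 4 N at rest, 6 N level, 8 N at the bottom.
- can_short_mid (a point): Bystander: middle of a standing uncapped spray can, 67 mm across, 182 mm tall, behind the shaker.
- can_capped_mid (a point): Bystander: middle of a standing capped spray can, 67 mm across, 195 mm tall, behind the shaker.
- snatch_block_mid (a point): Bystander: middle of a steel pulley block lying flat, 150 x 72 mm, 40 mm high, in front of the shaker.
- tape_roll_mid (a point): Bystander: middle of a roll of masking tape lying flat, 100 mm across, 25 mm high, behind the air valve.
- shackle_mid (a point): Bystander: middle of a small steel shackle lying flat, 70 x 56 mm, 16 mm high, in front of the air valve.
- wrench_grip (a point): Bystander: handle of a wrench lying at the left of the bench.
- spotlight_mid (a point): Bystander: middle of a big hand spotlight, 230 mm long, 200 mm high, standing at the right of the bench.

How it is judged:
By the outcome, as a careful person would: the job done as asked, in the order asked, and still so for the second after the job is handed in, while the arm keeps its last pose, push and grip.
It also fails if it takes over 58 s, if anything falls off the work surface, if the arm or the gripper's body presses on something with over 40 N, if the wrist force passes 120 N, or if a joint passes its speed limit or range.

ROBOT

A 7-joint arm with a two-finger parallel gripper is mounted at the origin on the work surface. World frame = base frame: x ahead of the robot, y to its left, z up, the work surface at z = 0. Lengths are in m, angles in rad, forces in N, time in s.
With the tool pointing down it reaches from about 0.4 to 0.85 m from the base axis. Payload 4.5 kg.
Tool frame: the origin (TCP) lies at the centre of the arm's flange, where the gripper is bolted on; the fingertips stand 166 mm ahead of it and the grasp point (between the pads) lies env.pinch_z ahead of it (env.pinch_z is the distance from the TCP to the grasp point, in m); z points along the fingers, y is the line along which they close (so a half turn about z gives the same grasp; the last joint's range is limited). The gripper opens to 88 mm and grips with 3 to 60 N. Pads are 18 mm wide; open, the fingers measure 123 mm over their backs; the gripper's body (75 mm by 187 mm) begins 45 mm behind the grasp point.
Start: joints at [1.235, 0.689, -0.195, 1.565, 0.157, 0.902, -0.215], TCP at [0.226, -0.583, 0.405] pointing down, gripper open.
Joint ranges: [-3.01, 3.01], [-0.46, 2.08], [-1.47, 1.51], [0.13, 2.56], [-1, 4.14], [0.04, 2.09], [-2.66, 2.66]. Speed limits (rad/s): [2.57, 2.57, 3.14, 3.14, 3.14, 3.14, 3.14].

INTERFACE

Orientations are given as [roll, pitch, yaw] about the fixed x, y, z axes, in that order (R = Rz(yaw) Ry(pitch) Rx(roll)).
In Python, from plant import env gives the robot as it stands. The module is installed in compiled form; this text tells all that it offers.
- The arm moves only by the tool play_rows, never from a script. Its argument "steps" is a list of rows, each a list of 4 numbers: the shift along the world's x, y, z in cm, then the turn about the world's z in degrees. A call has 1 to 8 rows; each row is the pose to reach, as a shift and turn from the pose commanded when the call began; what a row does not reach only later rows make up. A row lasts 1/12 s, in which the tool goes at most 41.7 mm and 7.16 degrees, less where a joint would pass 70% of its speed; a pose out of reach is approached as far as the arm can. A call with a gripper value outside its range is refused whole. "grip" is the closure, from 0 (fully open) to 1 (shut), set as the call begins (left out, the last holds). The fingers move at their own pace and stop on an object; the grip force is fixed at half the most. Time passes only in rows, so rows that repeat a pose let the fingers close. It gives the time, the measured TCP pose, the force, the opening and the grip force at its end, in the units of the state.
- env.read_state(): the state, without advancing time (a new reading comes with each control period).
- env.snapshot(name): name is "side" or "top" or "wrist"; returns the picture (384x512x3 uint8, red, green, blue); there is no depth.
- env.get_calibration(name): a dict with "camera_matrix" (3x3 intrinsics, pixels), "rvec" (rotation vector, rad) and "tvec" (3), from world to camera coordinates, as OpenCV has them. Camera axes: x right, y down, z forward; pixel columns grow to the right and rows downward; lengths in m; the calibration is good to about 2 mm. A picture is of the moment at which its call begins: read the wrist's pose just before it. get_calibration takes no time and is no camera call; for the wrist camera it gives the pose at the moment of the call.
- env.hand_in(): hands the job in; it is judged then, once.
The state is a dict: "time_s": time; "joint_pos": joint angles; "joint_velocities": joint speeds; "effort": joint torques, N m; "ee_pos": TCP position; "orientation": TCP orientation; "force": force on the tool from outside, world axes, zero at the start; "wrist_torque": the same for the moment, N m; "width": finger opening in m; "grasp_force": force on a finger pad.
Only numpy, scipy, OpenCV 4.12 (cv2) and the standard library are available. Lean on these libraries where they do the work, as an engineer would, in place of code of your own. Each camera call takes 0.05 s, during which the arm holds its last target. There are 200 camera calls.

## Working session

There is one attempt and no reset: what is moved stays moved. The work goes in short steps, Python scripts to look and compute and a tool call to move; the robot and the scene stay as the last step left them, time stands still between calls to the robot, and variables do not carry over. Pictures are saved under pics/ and viewed, at most 10 in all, crops included, and the job is handed in when it is done.

Besides the shell and the picture viewer there is one more tool, called after "Emit:" by a JSON object that holds its "api" and its "payload", one argument or row to a line. play_rows: Moves the arm, as the interface text tells. Its arguments: {"type":"object","properties":{"steps":{"type":"array","items":{"type":"array","items":{"type":"number"}}},"grip":{"type":"number"}},"required":["steps"]}

```bash
mkdir -p pics; cat > h.py <<'E'
import numpy as np, cv2
from plant import env
def snap(cam,name,crop=None,s=1):
    im=env.snapshot(cam)[:,:,::-1]
    if crop: x0,y0,x1,y1=crop; im=im[y0:y1,x0:x1]
    if s!=1: im=cv2.resize(im,None,fx=s,fy=s,interpolation=cv2.INTER_CUBIC)
    cv2.imwrite('pics/'+name,im)
def cal(cam):
    c=env.get_calibration(cam); return np.array(c['camera_matrix'],float),np.array(c['rvec'],float).ravel(),np.array(c['tvec'],float).ravel()
def atz(cam,uv,z,c=None):
    K,r,t=c or cal(cam); R=cv2.Rodrigues(r)[0]
    d=R.T@np.linalg.inv(K)@np.array([uv[0],uv[1],1.]); o=-R.T@t
    return o+d*(z-o[2])/d[2]
def proj(cam,P):
    K,r,t=cal(cam); return cv2.projectPoints(np.array(P,float).reshape(-1,1,3),r,t,K,None)[0].reshape(-1,2)
E
python3 - <<'E'
from h import *
snap('top','t0.png',None,1.5); snap('side','s0.png',None,1.5)
s=env.read_state(); print(env.pinch_z,s)
for c in('top','side'):
    K,r,t=cal(c); print(c,K[0,0],-cv2.Rodrigues(r)[0].T@t)
E
```

```text
0.1473 {'time_s': 0.1, 'joint_pos': array([ 1.23480531,  0.68986671, -0.19452975,  1.56619765,  0.15728923,
        0.90248908, -0.2150505 ]), 'joint_velocities': array([-0.00094016, -0.0008411 , -0.00078948, -0.00281476, -0.00152434,
        0.00114188, -0.000554  ]), 'effort': array([-3.38877246e-03, -5.28502429e+01, -1.27170246e+00, -1.53836936e+01,
       -5.25989465e-02,  1.97454043e-03,  7.01954309e-05]), 'ee_pos': array([ 0.22577044, -0.58249665,  0.4040224 ]), 'orientation': array([-3.14002463e+00,  1.00488187e-04,  3.69912472e-01]), 'force': array([-0.10322445, -0.13705423,  0.12006205]), 'wrist_torque': array([0.03121418, 0.01448423, 0.01606832]), 'grasp_force': 0.0, 'width': 0.08882608053846666}
top 400.7043243844227 [ 0.24221894 -0.03126899  1.63066322]
side 480.3428616055477 [-0.33957346  0.84773405  1.03396952]
```

View pics/t0.png

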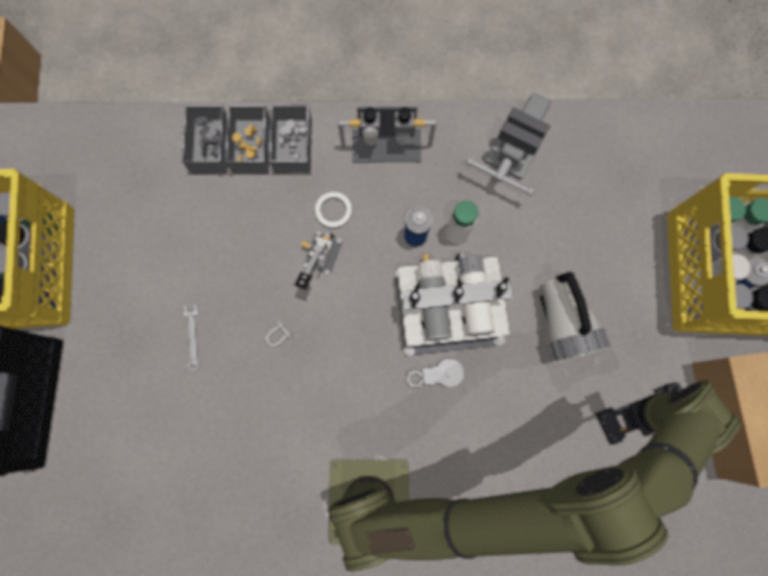

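View pics/s0.png

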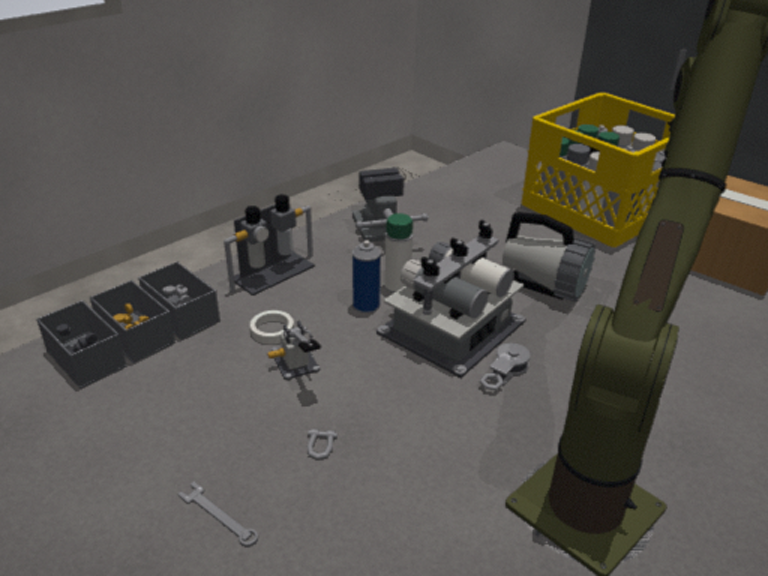

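Top view shows bolts a/b/c at about (414,297), (459,293), (503,288) and the pad at about (303,281) in 1.5x pixels. The gripper is to the right, clear of everything. I'll take an enlarged crop next.

```bash
python3 - <<'E'
from h import *
snap('top','t1.png',(185,150,345,240),5)
for p in [(414,297),(459,293),(503,288)]: print(atz('top',np.array(p)/1.5,.221))
print(atz('top',np.array((303,281))/1.5,.131))
E
```

```text
[ 0.49402187 -0.11243437  0.221     ]
[ 0.5035053  -0.21967035  0.221     ]
[ 0.51543084 -0.32474385  0.221     ]
[0.55205893 0.1648055  0.131     ]
```

View pics/t1.png

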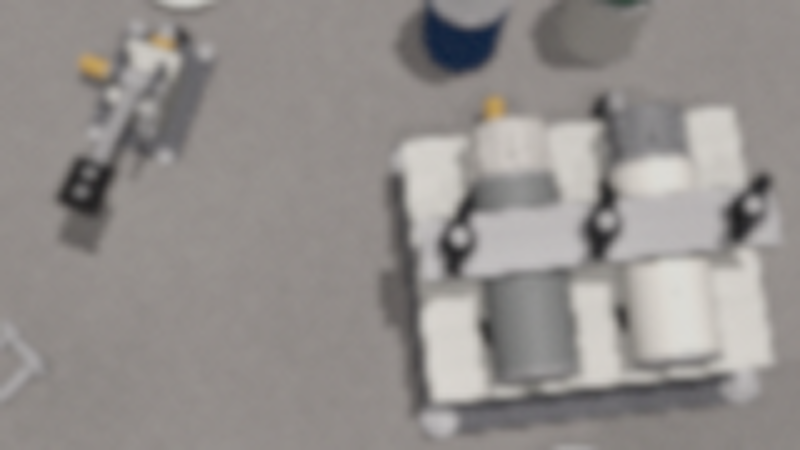

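```bash
python3 - <<'E'
from h import *
for p in [(459,237),(606,222),(752,205)]: print(atz('top',np.array(p)/5+[185,150],.235))
print(atz('top',np.array((86,185))/5+[185,150],.131))
E
```

```text
[ 0.49367096 -0.11448341  0.235     ]
[ 0.50426788 -0.21859839  0.235     ]
[ 0.51632489 -0.32221529  0.235     ]
[0.55335985 0.16406909 0.131     ]
```

Emit:
{"api": "play_rows", "payload": {
  "steps": [
    [2, 3, 3, -6],
    [6, 6, 5, -12],
    [9, 9, 5, -18],
    [12, 12, 5, -24],
    [15, 15, 5, -30],
    [18, 18, 5, -36],
    [21, 20, 5, -42],
    [23, 22, 5, -48]
  ],
  "grip": 0.3
}}

```text
time_s: 0.82
ee_pos: [0.4573, -0.3612, 0.4547]
orientation: [3.142, -0.0, -0.473]
force: [0.1, -1.5, 0.2]
width: 0.0615
grasp_force: 0.0
```

Emit:
{"api": "play_rows", "payload": {
  "steps": [
    [3, 2, 0, -4],
    [5.9, 3.9, 0, -4],
    [5.9, 3.9, 0, -4],
    [5.9, 3.9, 0, -4]
  ]
}}

```text
time_s: 1.15
ee_pos: [0.5168, -0.3214, 0.4541]
orientation: [-3.141, 0.001, -0.532]
force: [-0.7, -0.3, -0.7]
width: 0.0622
grasp_force: 0.0
```

```bash
python3 - <<'E'
from h import *
s=env.read_state(); print(s['ee_pos'],s['orientation'],s['joint_pos'])
K,r,t=cal('wrist'); np.savez('w1.npz',K=K,r=r,t=t)
snap('wrist','w1.png',None,1.5)
print(proj('wrist',[[.4937,-.1145,.233],[.5043,-.2186,.233],[.5163,-.3222,.233]])*1.5)
E
```

```text
[ 0.51681184 -0.32139811  0.45407087] [-3.14056947e+00  7.42645472e-04 -5.32207589e-01] [ 0.43647744  0.61114781  0.0783658   1.56428442 -0.05578952  0.96904174
 -1.57066633]
[[ 68.05235286 529.01893716]
 [213.55474138 426.46237879]
 [379.20873013 306.01254462]]
```

View pics/w1.png

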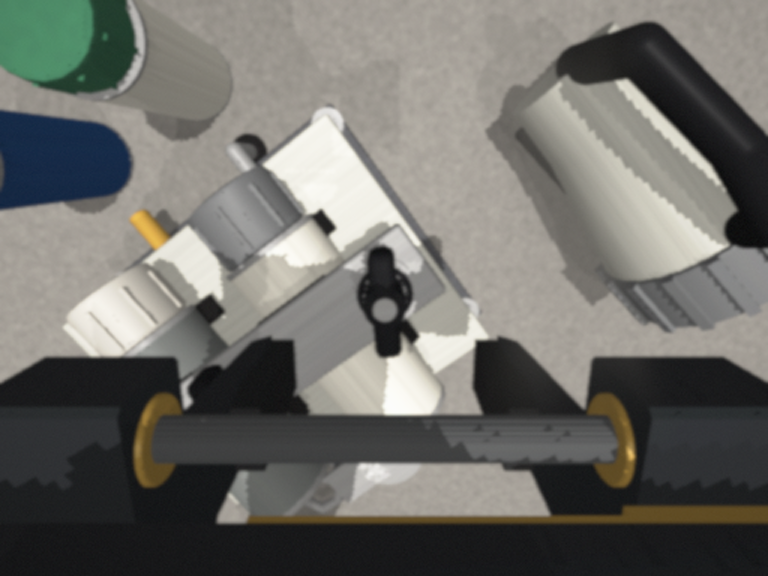

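The wrist view shows bolt c's T-bar centred between the fingers, from (380,250) to (389,350), turned about 5° anticlockwise. Joint 7 would run out of range turning clockwise from here, so I'll use the half-turned grasp.

Emit:
{"api": "play_rows", "payload": {
  "steps": [
    [0, 0, 0, 7],
    [0, 0, 0, 14],
    [0, 0, 0, 21],
    [0, 0, 0, 28],
    [0, 0, 0, 35],
    [0, 0, 0, 42],
    [0, 0, 0, 49],
    [0, 0, 0, 56]
  ]
}}

```text
time_s: 1.87
ee_pos: [0.5129, -0.3258, 0.4547]
orientation: [3.141, 0.002, 0.442]
force: [0.1, 0.4, -0.1]
width: 0.0613
grasp_force: 0.0
```

Emit:
{"api": "play_rows", "payload": {
  "steps": [
    [0, 0, 0, 7],
    [0, 0, 0, 14],
    [0, 0, 0, 21],
    [0, 0, 0, 28],
    [0, 0, 0, 35],
    [0, 0, 0, 42],
    [0, 0, 0, 49],
    [0, 0, 0, 56]
  ]
}}

```text
time_s: 2.53
ee_pos: [0.5129, -0.3259, 0.4545]
orientation: [-3.14, 0.002, 1.419]
force: [-0.0, -0.0, -0.2]
width: 0.0621
grasp_force: 0.0
```

Emit:
{"api": "play_rows", "payload": {
  "steps": [
    [0, 0, 0, 7],
    [0, 0, 0, 14],
    [0, 0, 0, 21],
    [0, 0, 0, 28],
    [0, 0, 0, 35],
    [0, 0, 0, 42],
    [0, 0, 0, 49],
    [0, 0, 0, 56]
  ]
}}

```text
time_s: 3.2
ee_pos: [0.513, -0.3259, 0.4544]
orientation: [-3.139, -0.0, 2.397]
force: [-0.5, 0.1, 0.3]
width: 0.0614
grasp_force: 0.0
```

Emit:
{"api": "play_rows", "payload": {
  "steps": [
    [0, 0, 0, 7],
    [0, 0, 0, 14],
    [0, 0, 0, 17],
    [0, 0, 0, 17],
    [0, 0, 0, 17]
  ]
}}

```text
time_s: 3.62
ee_pos: [0.5135, -0.3254, 0.4544]
orientation: [-3.14, -0.001, 2.687]
force: [-0.5, -0.1, -0.5]
width: 0.0615
grasp_force: 0.0
```

```bash
python3 - <<'E'
from h import *
s=env.read_state(); print(s['ee_pos'],s['orientation'],s['joint_pos'])
snap('wrist','w2.png',None,1.5)
print(proj('wrist',[[.5163,-.3222,.233],[*s['ee_pos'][:2],.233]])*1.5)
d=np.load('w1.npz'); print(atz('wrist',(385/1.5,306/1.5),.233,(d['K'],d['r'],d['t'])))
E
```

```text
[ 0.51353819 -0.32538269  0.45438386] [-3.14029662e+00 -9.95264401e-04  2.68660447e+00] [ 0.92578923  0.71406165 -0.82154174  1.53857575  0.55794668  1.13719596
  1.10222011]
[[392.22175594 317.60495923]
 [383.50828692 315.3988495 ]]
[ 0.51705947 -0.32228168  0.233     ]
```

View pics/w2.png

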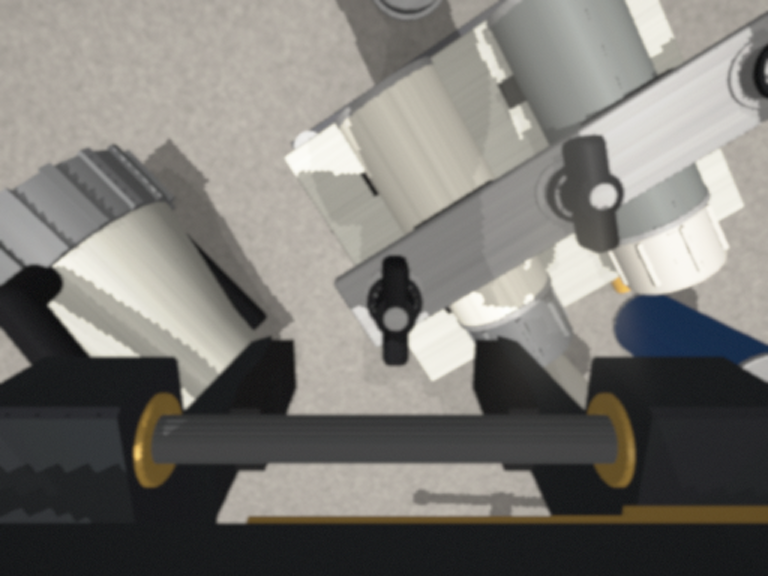

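After the half turn, bolt c's T-bar is parallel to the fingers at (395,312), about 4–5 mm right of the tool axis. I'll shift, descend and close on it.

Emit:
{"api": "play_rows", "payload": {
  "steps": [
    [0.35, 0.35, -2, 0],
    [0.35, 0.35, -5, 0],
    [0.35, 0.35, -7, 0],
    [0.35, 0.35, -7.5, 0],
    [0.35, 0.35, -7.5, 0]
  ]
}}

```text
time_s: 4.08
ee_pos: [0.5176, -0.3207, 0.3784]
orientation: [-3.141, -0.003, 2.69]
force: [0.3, -0.5, -0.3]
width: 0.0617
grasp_force: 0.0
```

Emit:
{"api": "play_rows", "payload": {
  "steps": [
    [0, 0, 0, 0],
    [0, 0, 0, 0],
    [0, 0, 0, 0],
    [0, 0, 0, 0],
    [0, 0, 0, 0],
    [0, 0, 0, 0]
  ],
  "grip": 1
}}

```text
time_s: 4.58
ee_pos: [0.5185, -0.3203, 0.3802]
orientation: [-3.142, 0.001, 2.691]
force: [-0.8, -0.5, -0.1]
width: 0.0237
grasp_force: 0.0
```

Emit:
{"api": "play_rows", "payload": {
  "steps": [
    [0, 0, 0, 0],
    [0, 0, 0, 0],
    [0, 0, 0, 0],
    [0, 0, 0, 0],
    [0, 0, 0, 0]
  ]
}}

```text
time_s: 5.0
ee_pos: [0.5179, -0.3214, 0.3799]
orientation: [-3.139, 0.0, 2.69]
force: [-3.4, -3.8, 4.2]
width: 0.0129
grasp_force: 30.0
```

Emit:
{"api": "play_rows", "payload": {
  "steps": [
    [0, 0, 0, -6],
    [0, 0, 0, -12],
    [0, 0, 0, -18],
    [0, 0, 0, -24],
    [0, 0, 0, -30],
    [0, 0, 0, -36],
    [0, 0, 0, -42],
    [0, 0, 0, -48]
  ]
}}

```text
time_s: 5.67
ee_pos: [0.5181, -0.3213, 0.3799]
orientation: [-3.141, 0.002, 1.847]
force: [-1.5, -5.0, 2.2]
width: 0.013
grasp_force: 30.0
```

```bash
python3 -c "
from h import *
s=env.read_state();print(s['wrist_torque'],s['force'],s['orientation'],s['joint_pos'])"
```

```text
[-0.95034872  0.40008023  0.12463514] [-1.48414268 -5.01969157  2.15459502] [-3.14093157e+00  1.71588102e-03  1.84732197e+00] [ 0.78243903  0.74081677 -0.54907801  1.62998445  0.46705617  0.90424525
  0.33283148]
```

Emit:
{"api": "play_rows", "payload": {
  "steps": [
    [0, 0, 0, -4],
    [0, 0, 0, -7],
    [0, 0, 0, -10],
    [0, 0, 0, -12],
    [0, 0, 0, -12],
    [0, 0, 0, -12]
  ]
}}

```text
time_s: 6.17
ee_pos: [0.5182, -0.3211, 0.3799]
orientation: [-3.141, 0.002, 1.645]
force: [-2.2, -4.3, 2.5]
width: 0.0124
grasp_force: 30.0
```

```bash
python3 -c "
from h import *
s=env.read_state();print(s['wrist_torque'],s['force'],s['orientation'],s['joint_pos'])"
```

```text
[-0.93487851  0.37705029  0.46559794] [-2.20030049 -4.27463915  2.48635719] [-3.14126549e+00  2.29065714e-03  1.64453264e+00] [ 0.7523607   0.73067627 -0.49239743  1.63175111  0.42244017  0.88612845
  0.16926678]
```

Emit:
{"api": "play_rows", "payload": {
  "steps": [
    [0, 0, 0, -2],
    [0, 0, 0, -4],
    [0, 0, 0, -4],
    [0, 0, 0, -4]
  ]
}}

```text
time_s: 6.5
ee_pos: [0.5182, -0.321, 0.3799]
orientation: [-3.141, 0.002, 1.575]
force: [-2.9, -3.7, 2.0]
width: 0.0137
grasp_force: 31.1
```

```bash
python3 -c "
from h import *
s=env.read_state();print(s['wrist_torque'],s['force'],s['orientation'],s['joint_pos'])"
```

```text
[-0.98249375  0.40379788  0.62865817] [-2.85029287 -3.65903502  1.95526389] [-3.14141459e+00  2.11036505e-03  1.57535407e+00] [ 0.7420052   0.72750482 -0.47322682  1.63245398  0.40674559  0.88036571
  0.11375988]
```

Emit:
{"api": "play_rows", "payload": {
  "steps": [
    [0, 0, 0, 0],
    [0, 0, 0, 0],
    [0, 0, 0, 0],
    [0, 0, 0, 0],
    [0, 0, 2, 0],
    [0, 0, 4, 6],
    [0, 2, 5.5, 12],
    [-0.5, 5, 5.5, 18]
  ],
  "grip": 0.3
}}

```text
time_s: 7.17
ee_pos: [0.5147, -0.2722, 0.4374]
orientation: [3.136, 0.005, 1.888]
force: [0.7, 0.6, 0.8]
width: 0.0616
grasp_force: 0.0
```

Emit:
{"api": "play_rows", "payload": {
  "steps": [
    [-0.5, 3, 0, 7],
    [-0.7, 5.3, 0, 14],
    [-0.7, 5.3, 0, 21],
    [-0.7, 5.3, 0, 28],
    [-0.7, 5.3, 0, 35],
    [-0.7, 5.3, 0, 42],
    [-0.7, 5.3, 0, 49],
    [-0.7, 5.3, 0, 53]
  ]
}}

```text
time_s: 7.83
ee_pos: [0.5065, -0.2169, 0.4346]
orientation: [3.141, -0.0, 2.819]
force: [0.1, -0.1, 1.1]
width: 0.0615
grasp_force: 0.0
```

Emit:
{"api": "play_rows", "payload": {
  "steps": [
    [0, 0, 0, 0],
    [0, 0, 0, 0]
  ]
}}

```text
time_s: 8.0
ee_pos: [0.5064, -0.2171, 0.4346]
orientation: [3.141, -0.0, 2.811]
force: [-0.5, 1.0, -0.9]
width: 0.0614
grasp_force: 0.0
```

```bash
python3 - <<'E'
from h import *
s=env.read_state(); print(s['ee_pos'],s['orientation'],s['joint_pos'])
snap('wrist','w3.png',None,1.5)
print(proj('wrist',[[.506,-.218,.233],[.495,-.1135,.233],[*s['ee_pos'][:2],.233]])*1.5)
E
```

```text
[ 0.5064468  -0.21705908  0.43461554] [ 3.14065655e+00 -2.72420164e-04  2.81129520e+00] [ 0.81634033  0.66705101 -0.85580909  1.73516839  0.58171069  1.01344211
  0.98656759]
[[380.70944194 330.52661116]
 [619.37052386 226.5578269 ]
 [383.14566476 330.78713753]]
```

View pics/w3.png

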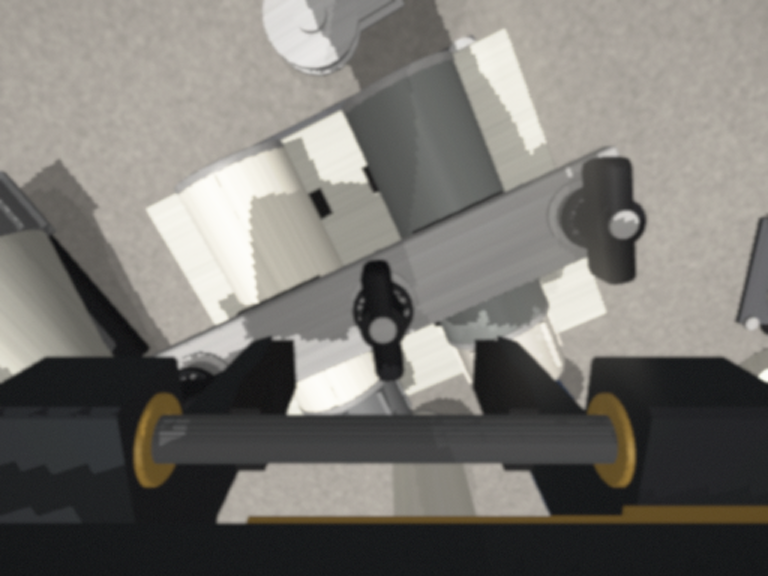

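Bolt b's T-bar runs (376,262)–(390,380), laterally centred and turned about 6° anticlockwise. Bolt a's T-bar at (610,220) is turned about 5°.

Emit:
{"api": "play_rows", "payload": {
  "steps": [
    [0, 0, -2, 4],
    [0, 0, -4, 6],
    [0, 0, -5.5, 6],
    [0, 0, -5.5, 6]
  ]
}}

```text
time_s: 8.38
ee_pos: [0.5054, -0.2173, 0.3771]
orientation: [3.141, -0.005, 2.917]
force: [-0.5, -0.6, 0.3]
width: 0.0618
grasp_force: 0.0
```

Emit:
{"api": "play_rows", "payload": {
  "steps": [
    [0, 0, 0, 0],
    [0, 0, 0, 0],
    [0, 0, 0, 0],
    [0, 0, 0, 0],
    [0, 0, 0, 0],
    [0, 0, 0, 0],
    [0, 0, 0, 0],
    [0, 0, 0, 0]
  ],
  "grip": 1
}}

```text
time_s: 9.05
ee_pos: [0.5064, -0.2174, 0.3799]
orientation: [-3.141, 0.0, 2.918]
force: [-0.7, 0.6, 0.8]
width: 0.0124
grasp_force: 30.0
```

Emit:
{"api": "play_rows", "payload": {
  "steps": [
    [0, 0, 0, 0],
    [0, 0, 0, 0]
  ]
}}

```text
time_s: 9.22
ee_pos: [0.5064, -0.2175, 0.3799]
orientation: [-3.141, 0.0, 2.918]
force: [-0.9, -1.3, 2.4]
width: 0.0128
grasp_force: 30.0
```

Emit:
{"api": "play_rows", "payload": {
  "steps": [
    [0, 0, 0, -6],
    [0, 0, 0, -12],
    [0, 0, 0, -18],
    [0, 0, 0, -24],
    [0, 0, 0, -30],
    [0, 0, 0, -36],
    [0, 0, 0, -42],
    [0, 0, 0, -48]
  ]
}}

```text
time_s: 9.88
ee_pos: [0.5066, -0.2171, 0.3799]
orientation: [3.141, 0.0, 2.075]
force: [-0.3, -0.4, 0.2]
width: 0.0128
grasp_force: 30.0
```

Emit:
{"api": "play_rows", "payload": {
  "steps": [
    [0, 0, 0, -6],
    [0, 0, 0, -12],
    [0, 0, 0, -18],
    [0, 0, 0, -22],
    [0, 0, 0, -25],
    [0, 0, 0, -28],
    [0, 0, 0, -28],
    [0, 0, 0, -28]
  ]
}}

```text
time_s: 10.55
ee_pos: [0.5068, -0.217, 0.3799]
orientation: [3.14, 0.0, 1.595]
force: [1.0, -0.6, 1.7]
width: 0.0134
grasp_force: 30.0
```

```bash
python3 -c "
from h import *
s=env.read_state();print(s['wrist_torque'],s['force'],s['orientation'],s['joint_pos'])"
```

```text
[-0.14895435 -0.25390954  0.62370595] [ 1.01931624 -0.64656325  1.70484804] [3.14043341e+00 4.48661796e-04 1.59481666e+00] [ 0.60040056  0.65378404 -0.46541716  1.80940524  0.40226365  0.77201005
 -0.05047169]
```

Emit:
{"api": "play_rows", "payload": {
  "steps": [
    [0, 0, 0, 0],
    [0, 0, 0, 0],
    [0, 0, 0, 0],
    [0, 0, 0, 0],
    [0, 0, 2, 0],
    [0, 0, 4, 6],
    [0, 2, 5.5, 12],
    [-0.5, 5, 5.5, 18]
  ],
  "grip": 0.3
}}

```text
time_s: 11.22
ee_pos: [0.5027, -0.1696, 0.4371]
orientation: [3.137, 0.004, 1.904]
force: [0.5, 0.0, 0.1]
width: 0.0615
grasp_force: 0.0
```

Emit:
{"api": "play_rows", "payload": {
  "steps": [
    [-0.5, 3, 0, 7],
    [-0.6, 5.4, 0, 14],
    [-0.6, 5.4, 0, 21],
    [-0.6, 5.4, 0, 28],
    [-0.6, 5.4, 0, 35],
    [-0.6, 5.4, 0, 42],
    [-0.6, 5.4, 0, 49],
    [-0.6, 5.4, 0, 56]
  ]
}}

```text
time_s: 11.88
ee_pos: [0.4953, -0.1134, 0.4347]
orientation: [-3.142, -0.0, 2.889]
force: [0.2, 0.7, 0.2]
width: 0.0618
grasp_force: 0.0
```

Emit:
{"api": "play_rows", "payload": {
  "steps": [
    [0, 0, 0, 0],
    [0, 0, 0, 0]
  ]
}}

```text
time_s: 12.05
ee_pos: [0.4953, -0.1135, 0.4346]
orientation: [3.141, -0.001, 2.879]
force: [0.2, -0.2, -0.0]
width: 0.0619
grasp_force: 0.0
```

```bash
python3 - <<'E'
from h import *
s=env.read_state(); print(s['ee_pos'],s['orientation'],s['joint_pos'])
snap('wrist','w4.png',None,1.5)
E
```

```text
[ 0.49529249 -0.11347779  0.4345504 ] [ 3.14108980e+00 -6.03503723e-04  2.87932682e+00] [ 0.66935297  0.6136705  -0.87702194  1.85529496  0.57530881  0.9486169
  0.83953677]
```

View pics/w4.png

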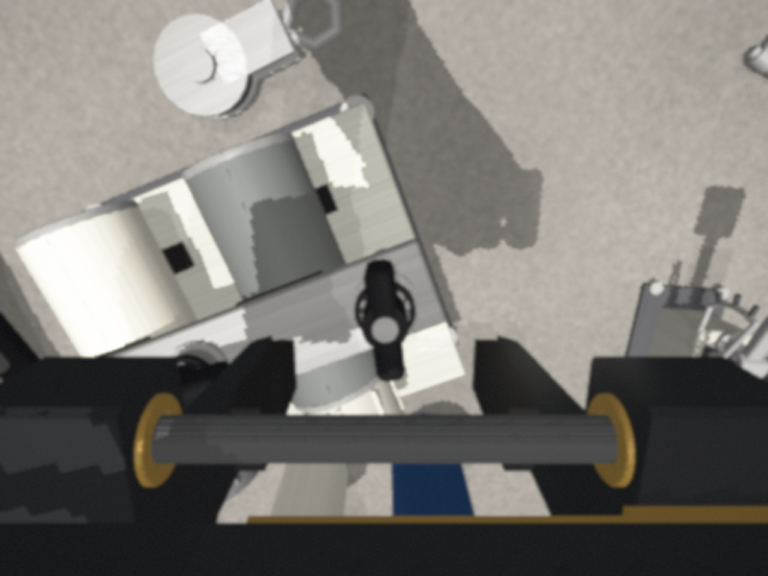

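Bolt a's T-bar runs (380,262)–(391,378), centred and turned about 5° anticlockwise.

Emit:
{"api": "play_rows", "payload": {
  "steps": [
    [0, 0, -2, 4],
    [0, 0, -4, 5],
    [0, 0, -5.5, 5],
    [0, 0, -5.5, 5]
  ]
}}

```text
time_s: 12.43
ee_pos: [0.4944, -0.1136, 0.3774]
orientation: [-3.141, -0.005, 2.968]
force: [-1.1, 0.2, -0.1]
width: 0.0619
grasp_force: 0.0
```

Emit:
{"api": "play_rows", "payload": {
  "steps": [
    [0, 0, 0, 0],
    [0, 0, 0, 0],
    [0, 0, 0, 0],
    [0, 0, 0, 0],
    [0, 0, 0, 0],
    [0, 0, 0, 0],
    [0, 0, 0, 0],
    [0, 0, 0, 0]
  ],
  "grip": 1
}}

```text
time_s: 13.1
ee_pos: [0.4954, -0.1132, 0.3799]
orientation: [3.141, 0.0, 2.97]
force: [-0.5, 0.3, 1.1]
width: 0.0128
grasp_force: 30.0
```

Emit:
{"api": "play_rows", "payload": {
  "steps": [
    [0, 0, 0, 0],
    [0, 0, 0, 0]
  ]
}}

```text
time_s: 13.27
ee_pos: [0.4955, -0.1132, 0.3799]
orientation: [3.142, 0.0, 2.971]
force: [-0.5, -1.0, 1.5]
width: 0.0132
grasp_force: 30.0
```

Emit:
{"api": "play_rows", "payload": {
  "steps": [
    [0, 0, 0, -6],
    [0, 0, 0, -12],
    [0, 0, 0, -18],
    [0, 0, 0, -24],
    [0, 0, 0, -30],
    [0, 0, 0, -36],
    [0, 0, 0, -42],
    [0, 0, 0, -48]
  ]
}}

```text
time_s: 13.93
ee_pos: [0.4956, -0.113, 0.3799]
orientation: [3.141, 0.0, 2.128]
force: [0.2, 0.3, -0.2]
width: 0.0126
grasp_force: 30.0
```

Emit:
{"api": "play_rows", "payload": {
  "steps": [
    [0, 0, 0, -6],
    [0, 0, 0, -12],
    [0, 0, 0, -18],
    [0, 0, 0, -23],
    [0, 0, 0, -28],
    [0, 0, 0, -31],
    [0, 0, 0, -31],
    [0, 0, 0, -31]
  ]
}}

```text
time_s: 14.6
ee_pos: [0.4957, -0.1128, 0.3799]
orientation: [3.141, 0.0, 1.595]
force: [0.7, 0.1, 0.9]
width: 0.0136
grasp_force: 30.0
```

```bash
python3 -c "
from h import *
s=env.read_state();print(s['wrist_torque'],s['force'],s['orientation'],s['joint_pos'])"
```

```text
[ 0.03968692 -0.22822844  0.68683954] [0.67491895 0.10675191 0.91797469] [3.14052129e+00 1.61773631e-04 1.59540954e+00] [ 0.41393481  0.60074688 -0.44700504  1.93293982  0.39279594  0.6926636
 -0.24640002]
```

Emit:
{"api": "play_rows", "payload": {
  "steps": [
    [0, 0, 0, 0],
    [0, 0, 0, 0],
    [0, 0, 0, 0],
    [0, 0, 0, 0],
    [0, 0, 2, 0],
    [0, 0, 4.5, 0],
    [0, 3, 5.5, 0],
    [1, 7, 5.5, 0]
  ],
  "grip": 0.3
}}

```text
time_s: 15.27
ee_pos: [0.505, -0.0465, 0.4366]
orientation: [3.139, 0.003, 1.582]
force: [-0.1, 1.1, -0.1]
width: 0.0612
grasp_force: 0.0
```

Emit:
{"api": "play_rows", "payload": {
  "steps": [
    [1, 4, 0, 0],
    [2, 8, 0, 0],
    [3, 11.5, 0, 0],
    [4, 15, 0, 0],
    [4.5, 18, 0, 0],
    [4.5, 18, 0, 0],
    [4.5, 18, 0, 0],
    [4.5, 18, 0, 0]
  ],
  "grip": 1
}}

```text
time_s: 15.93
ee_pos: [0.5503, 0.1357, 0.4343]
orientation: [-3.141, 0.002, 1.591]
force: [-0.2, -0.4, 1.0]
width: 0.0108
grasp_force: 0.0
```

```bash
python3 - <<'E'
from h import *
s=env.read_state(); print(s['ee_pos'],s['orientation'],s['joint_pos'],s['width'])
snap('top','t5.png',(255,160,355,240),5)
t=cv2.imread('pics/t5.png')
snap('wrist','w5.png')
w=cv2.imread('pics/w5.png'); o=np.zeros((400,1033,3),np.uint8); o[:,:500]=t; o[:,500:]=cv2.resize(w,(533,400))
cv2.imwrite('pics/c5.png',cv2.resize(o,(800,310)))
cv2.imwrite('pics/w5.png',cv2.resize(w,None,fx=1.5,fy=1.5))
print(proj('wrist',[[.5534,.164,.131],[*s['ee_pos'][:2],.131]])*1.5)
E
```

```text
[0.55030263 0.1357137  0.43434207] [-3.14063227e+00  1.54057957e-03  1.59071047e+00] [-0.04692091  0.60265992 -0.46435976  1.69971797  0.32650454  0.91827682
 -0.62154901] 0.010823403398268587
[[392.63124879 224.71789339]
 [386.73164696 268.93360083]]
```

View pics/t5.png

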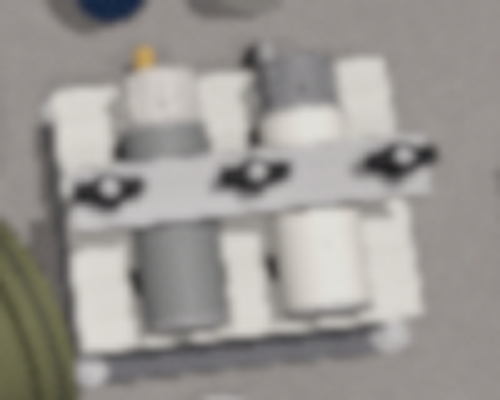

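View pics/w5.png

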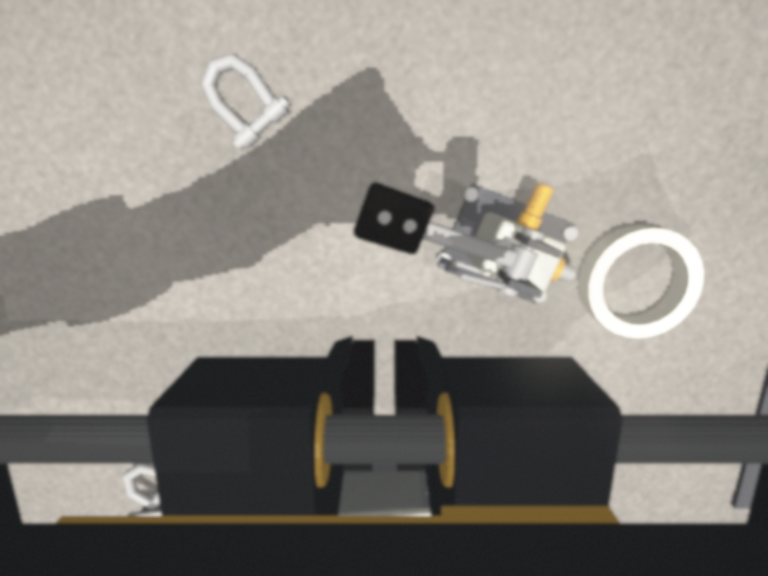

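All three T-bars lie along the clamp bar. In the wrist view the pad's centre is at (395,217), which is about (0.555, 0.169) released and about (0.547, 0.171) when level.

Emit:
{"api": "play_rows", "payload": {
  "steps": [
    [0, 2, -2, 0],
    [0, 3.5, -5, 0],
    [0, 3.5, -8, 0],
    [0, 3.5, -10.5, 0],
    [0, 3.5, -11.5, 0],
    [0, 3.5, -11.5, 0],
    [0, 3.5, -11.5, 0]
  ]
}}

```text
time_s: 16.62
ee_pos: [0.5508, 0.1709, 0.3203]
orientation: [3.141, 0.0, 1.59]
force: [0.3, -0.1, 0.7]
width: 0.0005
grasp_force: 0.0
```

Emit:
{"api": "play_rows", "payload": {
  "steps": [
    [0, 0, -0.7, 0],
    [0, 0, -1.4, 0],
    [0, 0, -2.1, 0],
    [0, 0, -2.8, 0],
    [0, 0, -2.8, 0],
    [0, 0, -2.8, 0]
  ]
}}

```text
time_s: 17.12
ee_pos: [0.5505, 0.1722, 0.2917]
orientation: [3.141, -0.0, 1.592]
force: [0.4, 0.8, 2.9]
width: 0.0008
grasp_force: 1.7
```

Contact made (about 3–4 N up). Pressing on slowly to TCP z ≈ 0.262.

Emit:
{"api": "play_rows", "payload": {
  "steps": [
    [0, 0, -0.5, 0],
    [0, 0, -1, 0],
    [0, 0, -1.5, 0],
    [0, 0, -2, 0],
    [0, 0, -2.4, 0],
    [0, 0, -2.7, 0],
    [0, 0, -2.9, 0],
    [0, 0, -2.9, 0]
  ]
}}

```text
time_s: 17.78
ee_pos: [0.5497, 0.1722, 0.2622]
orientation: [-3.14, -0.0, 1.592]
force: [-4.1, 1.7, 6.7]
width: 0.0005
grasp_force: 2.8
```

```bash
python3 - <<'E'
from h import *
s=env.read_state(); print(s['ee_pos'],s['orientation'],s['force'],s['wrist_torque'])
snap('side','s6.png',(150,190,250,290),6)
P=[.547,.1715,.096]; print((proj('side',[P,[.653,.135,.09]])-[150,190])*6)
E
```

```text
[0.54972053 0.1722414  0.26217075] [-3.13992475e+00 -2.80722486e-04  1.59243214e+00] [-4.08112381  1.65900309  6.7350709 ] [0.46553062 0.80287614 0.03297707]
[[342.47014227 301.45269804]
 [269.39172849 184.91670243]]
```

View pics/s6.png

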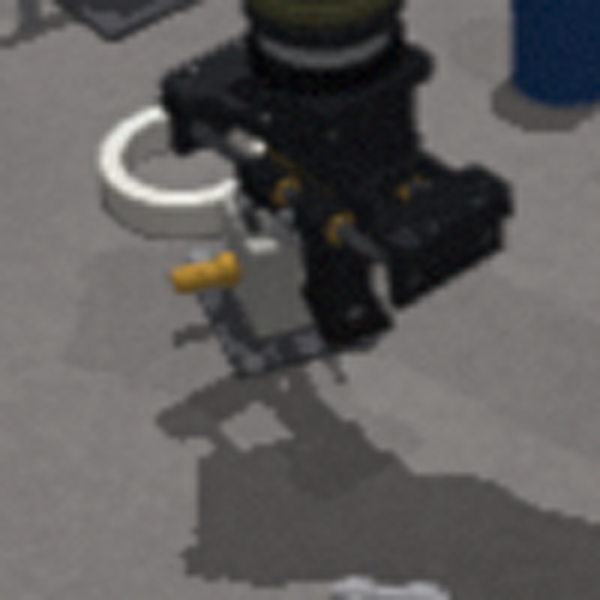

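The side view shows the closed fingertips on the lever pad in front of the block, around (350,330). The force of about 6.7 N and tip height of 96 mm fit the level lever. I'll settle for a moment, then hand in.

Emit:
{"api": "play_rows", "payload": {
  "steps": [
    [0, 0, 0, 0],
    [0, 0, 0, 0],
    [0, 0, 0, 0],
    [0, 0, 0, 0],
    [0, 0, 0, 0],
    [0, 0, 0, 0]
  ]
}}

```text
time_s: 18.33
ee_pos: [0.5497, 0.1722, 0.2626]
orientation: [-3.14, -0.0, 1.592]
force: [-3.3, 2.2, 4.5]
width: 0.0007
grasp_force: 2.7
```

```bash
python3 -c "
from h import *
print(env.read_state()['ee_pos'],env.hand_in())"
```

```text
the job is handed in; nothing more can be done
[0.54971595 0.17221761 0.2625532 ] None
```

I turned all three bolts clockwise to their end stops (c, then b, then a). I then pressed the throttle lever to about level, with the fingertips about 96 mm over the bench, and handed the job in at about 18 s still holding it there; no verdict came back.

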